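# Issue one blue battery from the lever dispenser and ease the flap shut

## Task

Issue one blue battery: press the lever of the dispenser that holds the blue batteries right down, so that its flap lifts and the first battery rolls out into the pick tray, then ease the lever back up under your fingertip so that the flap comes down gently and does not slam. Do it with the fingertips on the lever alone, without touching flap or batteries. Issue no second battery, leave the green dispenser shut, and leave everything else where it is.

Things in the scene. Friction and masses are not known exactly. Their poses are not given: they have to be found in the camera images.
- blue_dispenser: Grey gravity-feed battery dispenser, fixed, 175 x 66 mm, 58 mm high, a blue colour tag on its lip and on its clear flap's front edge, three blue batteries lying crosswise under the flap. Stands left or right, turned up to 15 degrees. Origin: on the desk under the flap's gate, mid-lane. x to its back (-x to pick tray and robot), y to its left, z up. The lever runs forward on its right (-y) side.
- blue_tray (a point): Point on the floor of the blue dispenser's open pick tray, by its front lip. Tray in the dispenser frame: x -66 to -3 mm, inner width 54 mm, walls and lip 24 mm high. Lane and tray floor are one straight ramp falling 15 degrees to the front, 21 mm high at the gate and 3 mm at the lip.
- blue_paddle (a point): Middle of the top face of the orange ribbed paddle (28 x 30 mm, 7 mm thick) at the blue lever's front end. At rest at x -77, y -56, z +77 mm in the dispenser frame; fully down at x -81, z +31 mm (it swings nearly straight down). Free space above, below and in front; the tray's right wall is 8 mm from its edge.
- blue_lever (a joint): Hand lever of the blue dispenser, rad: 0 = up at rest, 0.36 = fully down on its stop. Pivot axis across the dispenser at x = +48, z = +44 mm. Spring and flap weight push it up: about 3 N on the paddle starts it, about 5 N holds it near the stop. It moves the flap with it both ways; let go, it flies up in about 0.1 s and the flap slams.
- blue_flap (a joint): Clear flap of the blue dispenser, hinged at its back (x +100, z +54 mm), its gate lip hanging before the first battery; rad: 0 = shut, 0.35 = lifted, lever right down (front edge then 93 mm high). Turns 0.97 times as far as the lever. Above about 0.15 the first battery rolls out; a sprung pin on the lever holds the others back.
- blue_1: Battery 1 of 3 in the blue dispenser, counted from the gate: cylinder 15 mm across and 50 mm long, blue with a yellow end, lying along the dispenser's y. Origin: middle of its end face on the dispenser's right; its centre is 25 mm to the left of that. At the start its axis is at x = 8, z = 30 mm in the dispenser frame; lying in the pick tray against the lip it is at x = -59, z = 13 mm.
- blue_2: Battery 2 of 3 in the blue dispenser, counted from the gate: cylinder 15 mm across and 50 mm long, blue with a yellow end, lying along the dispenser's y. Origin: middle of its end face on the dispenser's right; its centre is 25 mm to the left of that. At the start its axis is at x = 22, z = 34 mm; when battery 1 has gone and the flap is shut it rolls up to the gate.
- blue_3: Battery 3 of 3 in the blue dispenser, counted from the gate: cylinder 15 mm across and 50 mm long, blue with a yellow end, lying along the dispenser's y. Origin: middle of its end face on the dispenser's right; its centre is 25 mm to the left of that. At the start its axis is at x = 36, z = 38 mm.
- green_dispenser: Grey gravity-feed battery dispenser, fixed, 175 x 66 mm, 58 mm high, a green colour tag on its lip and on its clear flap's front edge, three green batteries lying crosswise under the flap. Stands left or right, turned up to 15 degrees. Origin: on the desk under the flap's gate, mid-lane. x to its back (-x to pick tray and robot), y to its left, z up. The lever runs forward on its right (-y) side.
- green_tray (a point): Point on the floor of the green dispenser's open pick tray, by its front lip. Tray in the dispenser frame: x -66 to -3 mm, inner width 54 mm, walls and lip 24 mm high. Lane and tray floor are one straight ramp falling 15 degrees to the front, 21 mm high at the gate and 3 mm at the lip.
- green_paddle (a point): Middle of the top face of the orange ribbed paddle (28 x 30 mm, 7 mm thick) at the green lever's front end. At rest at x -77, y -56, z +77 mm in the dispenser frame; fully down at x -81, z +31 mm (it swings nearly straight down). Free space above, below and in front; the tray's right wall is 8 mm from its edge.
- green_lever (a joint): Hand lever of the green dispenser, rad: 0 = up at rest, 0.36 = fully down on its stop. Pivot axis across the dispenser at x = +48, z = +44 mm. Spring and flap weight push it up: about 3 N on the paddle starts it, about 5 N holds it near the stop. It moves the flap with it both ways; let go, it flies up in about 0.1 s and the flap slams.
- green_flap (a joint): Clear flap of the green dispenser, hinged at its back (x +100, z +54 mm), its gate lip hanging before the first battery; rad: 0 = shut, 0.35 = lifted, lever right down (front edge then 93 mm high). Turns 0.97 times as far as the lever. Above about 0.15 the first battery rolls out; a sprung pin on the lever holds the others back.
- green_1: Battery 1 of 3 in the green dispenser, counted from the gate: cylinder 15 mm across and 50 mm long, green with a yellow end, lying along the dispenser's y. Origin: middle of its end face on the dispenser's right; its centre is 25 mm to the left of that. At the start its axis is at x = 8, z = 30 mm in the dispenser frame; lying in the pick tray against the lip it is at x = -59, z = 13 mm.
- green_2: Battery 2 of 3 in the green dispenser, counted from the gate: cylinder 15 mm across and 50 mm long, green with a yellow end, lying along the dispenser's y. Origin: middle of its end face on the dispenser's right; its centre is 25 mm to the left of that. At the start its axis is at x = 22, z = 34 mm; when battery 1 has gone and the flap is shut it rolls up to the gate.
- green_3: Battery 3 of 3 in the green dispenser, counted from the gate: cylinder 15 mm across and 50 mm long, green with a yellow end, lying along the dispenser's y. Origin: middle of its end face on the dispenser's right; its centre is 25 mm to the left of that. At the start its axis is at x = 36, z = 38 mm.
- multimeter: Bystander: orange and black multimeter lying flat, 152 x 78 x 52 mm, origin under its middle.
- tape_roll: Bystander: roll of brown packing tape, 94 mm across, 48 mm high, origin under its middle.
- label_roll: Bystander: roll of white labels, 69 mm across, 40 mm high, origin under its middle.
- marker: Bystander: white and blue marker pen lying flat, 135 mm long, 17 mm thick, origin under its middle.
- usb_adapter: Bystander: small blue plug-in adapter, 26 x 64 x 14 mm, origin under its middle.

How it is judged (in metres and radians):
On the way, in this order (a step that is already met when the one before it is completed fails the run):
1. the lever is pressed and the blue dispenser's flap stands well open (over 0.25 rad) (value of joint blue_flap above 0.25 rad and contact force between the arm and blue_flap below 1 N), for 0.2 s.
2. the flap is shut again with one blue battery lying in the pick tray (value of joint blue_flap below 0.03 rad and x of blue_1 in the frame of blue_dispenser between -0.067 and -0.045 m and z of blue_1 in the frame of blue_dispenser below 0.025 m and y of blue_1 in the frame of blue_dispenser between -0.035 and -0.015 m), for 0.2 s.
At the end, for the whole second after the job is handed in: Blue flap and lever back at rest (below 0.03 rad), green flap shut; battery blue_1 lies still (under 0.02 m/s) in its pick tray, axis 45 to 67 mm in front of the gate and below 25 mm; the two other blue and the three green batteries are still in their lanes behind the gates (all of step 2 and value of joint each of blue_lever, green_flap below 0.03 rad and linear speed of blue_1 below 0.02 m/s and x of blue_2 in the frame of blue_dispenser between 0.002 and 0.055 m and z of each of blue_2, blue_3 in the frame of blue_dispenser below 0.05 m and x of blue_3 in the frame of blue_dispenser between 0.002 and 0.055 m and x of green_1 in the frame of green_dispenser between 0.002 and 0.055 m and z of each of green_1, green_2, green_3 in the frame of green_dispenser below 0.05 m and x of green_2 in the frame of green_dispenser between 0.002 and 0.055 m and x of green_3 in the frame of green_dispenser between 0.002 and 0.055 m); the robot touches nothing.
It fails at once if the blue flap swings down faster than 1.2 rad/s (slams) (velocity of joint blue_flap below -1.2 rad/s).
It fails at once if the green dispenser's flap is lifted (over 0.06 rad) (value of joint green_flap above 0.06 rad).
It fails at once if the robot touches a flap's cover or a battery (over 1 N) (contact force between any of the arm, the fingers and blue_flap above 1 N or contact force between any of the arm, the fingers and green_flap above 1 N or contact force between any of the arm, the fingers and blue_1 above 1 N or contact force between any of the arm, the fingers and blue_2 above 1 N or contact force between any of the arm, the fingers and blue_3 above 1 N or contact force between any of the arm, the fingers and green_1 above 1 N or contact force between any of the arm, the fingers and green_2 above 1 N or contact force between any of the arm, the fingers and green_3 above 1 N).
It fails at once if a battery is lifted out of its dispenser (axis over 60 mm high) (height (world z) of any of blue_1, blue_2, blue_3, green_1, green_2, green_3 above 0.06 m).
It fails at once if a bystander is moved more than 15 mm (distance of any of multimeter, tape_roll, label_roll, marker, usb_adapter from where it was at the start of the episode above 0.015 m).
It also fails if it takes over 40 s, if anything falls off the work surface, if the arm or the gripper's body presses on something with over 40 N, if the wrist force passes 120 N, or if a joint passes its speed limit or range.

## Robot

A 6-joint arm with a two-finger parallel gripper is mounted at the origin on the work surface; the furniture and walls round the work are solid. World frame = base frame: x ahead of the robot, y to its left, z up, the work surface at z = 0. Lengths are in m, angles in degrees, forces in N, time in s.
With the tool pointing down it reaches from about 0.4 to 0.825 m from the base axis. Payload 7 kg.
Tool frame: the origin (TCP) lies midway between the tips of the shut fingers; the grasp point (between the pads) lies 19 mm behind it; z points along the fingers, y is the line along which they close (so a half turn about z gives the same grasp; the last joint's range is limited). The gripper opens to 88 mm and grips with 3 to 60 N. Pads are 19 mm wide; open, the fingers measure 130 mm over their backs; the gripper's body (78 mm by 193 mm) begins 47 mm behind the grasp point.
Start: joints at [-55.457, 20.546, 0.682, 0, -70.136, -16.507], TCP at [0.209, -0.642, 0.227] pointing down, gripper open.
Joint ranges: [-176.03, 176.03], [-82.01, 121.73], [-58.28, 71.71], [-173.87, 95.51], [-174.79, -0.11], [-173.66, 173.66]. Speed limits (degrees/s): [136.94, 136.94, 172.46, 180, 180, 180].

## Interface

Orientations are given as a 3x3 rotation matrix whose columns are the frame's x, y, z axes.
In Python, from rig import robot gives the robot as it stands. Calls block until the motion is done:
- robot.goto(position, orientation): joint-space move of the TCP to a pose.
- robot.servo_line(position, ori=None, speed=0.15): straight line of the TCP; ori=None keeps the orientation; speed is the mean speed in m/s.
- robot.movej(angles): joint-space move.
- robot.move_gripper(opening): opening from 0.0 (shut) to 1.0 (fully open); the grip force is fixed at half the most; returns when the fingers have stopped.
- robot.dwell(seconds).
- robot.ik(position, orientation): joint angles nearest the present ones, or None.
- robot.grab_frame(name): name is "side" or "top"; returns (picture, depth): 480x640x3 uint8, red, green, blue; 480x640 float32, m along the optical axis (not along the pixel's ray), 0 where there is no reading.
- robot.camera_info(name): a dict with "vfov" (degrees; the focal length in pixels is half the picture's height over the tangent of half this angle, whatever the lens; pixels are square), "cx", "cy" (the principal point, pixels), "view" (4x4, takes a point from world to camera coordinates). Camera axes: x right, y down, z forward; pixel columns grow to the right and rows downward; lengths in m; the calibration is good to about 2 mm. A picture is of the moment at which its call begins. camera_info takes no time and is no camera call.
A pose or a line that the arm cannot do raises robot.Unreachable and nothing moves.
- robot.job_done(): hands the job in; it is judged then, once.
Readings, each from a call of its own:
- robot.read_t(): time.
- robot.read_qpos(): joint angles.
- robot.read_qvel(): joint speeds.
- robot.read_effort(): joint torques, N m.
- robot.read_position(): TCP position.
- robot.read_tcp_rot(): TCP orientation.
- robot.read_force(): force on the tool from outside, world axes, zero at the start.
- robot.read_ft_torque(): the same for the moment, N m.
- robot.read_grip_width(): opening from 0.0 (shut) to 1.0 (fully open).
- robot.read_finger_force(): force on a finger pad.
Only numpy, scipy, OpenCV 4.12 (cv2) and the standard library are available. Lean on these libraries where they do the work, as an engineer would, in place of code of your own. Each camera call takes 0.05 s, during which the arm holds its last target. There are 200 camera calls.

## Working session

There is one attempt and no reset: what is moved stays moved. The work goes in short steps, each a Python script; the robot and the scene stay as the last script left them, time stands still between calls to the robot, and variables do not carry over. Pictures are saved under pics/ and viewed, at most 10 in all, crops included, and the job is handed in when it is done.

```bash
ls; mkdir -p pics; python3 - <<'E'
from rig import robot
import cv2,numpy as np
for n in("top","side"):
    p,d=robot.grab_frame(n); cv2.imwrite(f"pics/{n}0.png",p[:,:,::-1]); np.savez(f"{n}0.npz",p=p,d=d)
    i=robot.camera_info(n); print(n,i)
print(robot.read_t())
E
```

```text
pics
top {'vfov': 51.199020689382586, 'cx': 322.72788622486456, 'cy': 230.23964880170954, 'view': array([[-0.02774859, -0.99927006, -0.02625589,  0.04123818],
       [-0.99564569,  0.02996725, -0.0882702 ,  0.50768576],
       [ 0.08899259,  0.02369219, -0.99575047,  1.00104118],
       [ 0.        ,  0.        ,  0.        ,  1.        ]])}
side {'vfov': 47.109063848322045, 'cx': 318.58344687953576, 'cy': 239.53664064516326, 'view': array([[-0.99490664, -0.09881344, -0.01991708,  0.48298687],
       [-0.0306271 ,  0.48457837, -0.87421152,  0.07469005],
       [ 0.09603523, -0.86914884, -0.48513661,  1.11625729],
       [ 0.        ,  0.        ,  0.        ,  1.        ]])}
0.1
```

View pics/top0.png

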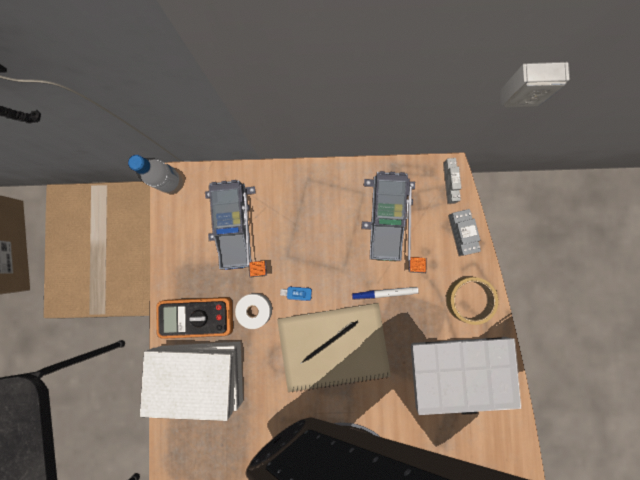

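View pics/side0.png

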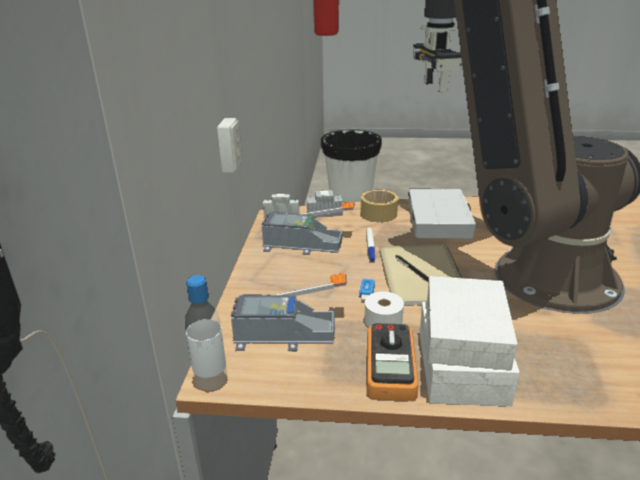

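Top view: the blue dispenser is on the left at about (230,225), with its paddle at (257,268). Green is on the right, paddle (417,265). In the side view the blue paddle is at (338,280). Next I measure the paddle and the yaw.

```bash
cat > h.py <<'E'
import numpy as np,cv2
from rig import robot
def cloud(n,d):
    i=robot.camera_info(n);f=240/np.tan(np.radians(i["vfov"]/2));V=i["view"]
    v,u=np.mgrid[:480,:640]
    c=np.stack([(u-i["cx"])/f*d,(v-i["cy"])/f*d,d],-1)
    return (c-V[:3,3])@V[:3,:3]
E
python3 - <<'E'
from h import *
for n,(u0,u1,v0,v1) in dict(top=(245,270,258,280),side=(326,350,270,290)).items():
    z=np.load(f"{n}0.npz");p,d=z['p'],z['d'];W=cloud(n,d)
    h=cv2.cvtColor(p,cv2.COLOR_RGB2HSV)
    m=np.zeros(d.shape,bool);m[v0:v1,u0:u1]=1
    m&=(h[...,0]<14)&(h[...,1]>190)&(h[...,2]>100)&(d>0)&(W[...,2]>.06)
    P=W[m];top=P[P[:,2]>np.percentile(P[:,2],70)-.006]
    print(n,len(P),P.mean(0),top.mean(0),np.percentile(P,[2,50,98],axis=0).round(4),(P.min(0)+P.max(0))/2)
    r=cv2.minAreaRect(top[:,:2].astype(np.float32)*1000);print(r)
    if n=='top':
        # dispenser body
        b=np.zeros(d.shape,bool);b[175:275,200:256]=1
        b&=(W[...,2]>.017)&(W[...,2]<.07)&(d>0)&(h[...,1]<90)
        # the low part
        r=cv2.minAreaRect(W[b][:,:2].astype(np.float32)*1000);print('body',r, W[b].mean(0))
        l=np.zeros(d.shape,bool);l[190:262,238:262]=1
        l&=(W[...,2]>.064)&(h[...,1]<90)
        L=W[l];print('lever',len(L),cv2.fitLine(L[:,:2].astype(np.float32),cv2.DIST_HUBER,0,.01,.01).ravel())
        c=p[165:285,195:280];cv2.imwrite("pics/c.png",cv2.resize(c[:,:,::-1],None,fx=5,fy=5,interpolation=cv2.INTER_CUBIC))
E
```

```text
top 151 [0.43421799 0.15374977 0.07665765] [0.43395719 0.15374654 0.07680057] [[0.4231 0.1406 0.0717]
 [0.4344 0.1541 0.0766]
 [0.4461 0.166  0.0815]] [0.43458279 0.15408267 0.07662594]
((434.64111328125, 153.8223114013672), (24.130617141723633, 26.249298095703125), 6.579962730407715)
body ((524.7294921875, 209.93051147460938), (175.8265838623047, 75.93132019042969), 4.262042999267578) [0.54502853 0.21382372 0.05101856]
lever 55 [0.9914886  0.13019386 0.47380185 0.17446996]
side 29 [0.43782565 0.15641624 0.07498532] [0.43782565 0.15641624 0.07498532] [[0.4266 0.1459 0.072 ]
 [0.438  0.1559 0.0751]
 [0.4464 0.1676 0.0781]] [0.43651168 0.15682719 0.07509576]
((436.2104187011719, 156.72019958496094), (19.786376953125, 22.2043399810791), 3.558598756790161)
```

View pics/c.png

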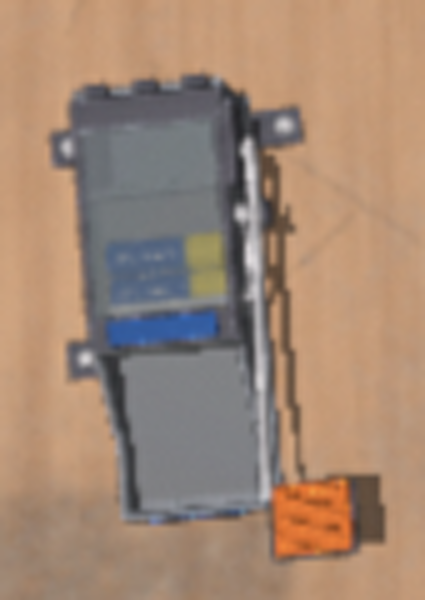

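The paddle top is at (0.435, 0.155, 0.077), yaw about 6°. The height matches the stated 77 mm and both cameras agree to 2–3 mm. The crop shows the blue tag and a free paddle. I'll shut the fingers and hover over it, with the wide gripper axis across the dispenser.

```bash
cat >> h.py <<'E'
a=np.radians(6.3);X=np.array([np.cos(a),np.sin(a),0]);Y=np.array([-np.sin(a),np.cos(a),0]);Z=np.array([0,0,1.])
P0=np.array([.435,.155,.077])-.002*Y
P1=P0-.0037*X-.046*Z
E
python3 - <<'E'
from h import *
print(robot.read_tcp_rot().round(2).tolist())
best=None
for s in(1,-1):
    R=np.stack([-s*X,s*Y,-Z],1)
    js=[robot.ik(P0+[0,0,h],R) for h in(.12,.01,-.05)]
    print(s,[None if j is None else np.round(j,1).tolist() for j in js])
    if all(j is not None for j in js):
        c=abs(js[0][5]-robot.read_qpos()[5])
        if best is None or c<best[0]: best=(c,R)
R=best[1];robot.move_gripper(0.)
robot.goto(P0+[0,0,.12],R); robot.servo_line(P0+[0,0,.015],speed=.1)
print(robot.read_t(),robot.read_position(),robot.read_force())
for n in("top","side"):
    p,d=robot.grab_frame(n); c=p[160:290,190:350] if n=="top" else p[230:360,220:380]
    cv2.imwrite(f"pics/{n}1.png",cv2.resize(c[:,:,::-1],None,fx=4,fy=4,interpolation=cv2.INTER_CUBIC))
E
```

```text
[[-0.95, -0.31, -0.0], [-0.31, 0.95, 0.0], [0.0, 0.0, -1.0]]
1 [[43.9, 1.4, -27.7, 0.0, -60.9, -127.6], [43.9, 8.8, -36.3, 0.0, -44.9, -127.6], [43.9, 14.4, -40.0, -0.0, -35.7, -127.6]]
-1 [[43.9, 1.4, -27.7, 0.0, -60.9, 52.4], [43.9, 8.8, -36.3, 0.0, -44.9, 52.4], [43.9, 14.4, -40.0, 0.0, -35.7, 52.4]]
5.6333 [0.43559227 0.15328269 0.09251102] [-0.43465448 -0.16479194 -0.06854755]
```

View pics/side1.png

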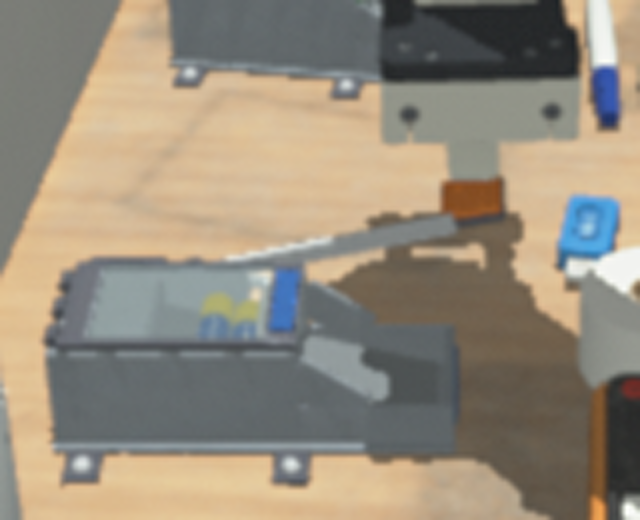

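The side view shows the shut fingers centred right over the orange paddle (crop about (472,185)), with the gripper body well clear of flap and tray. Pressing in steps while reading the force.

```bash
python3 - <<'E'
from h import *
robot.servo_line(P0+.003*Z,speed=.03)
for f in (.25,.5,.75,.93,1.0):
    robot.servo_line(P0+f*(P1-P0),speed=.03); F=robot.read_force(); print(robot.read_t(),robot.read_position().round(4),F.round(2))
k=0
while F[2]<9 and k<5:
    k+=1;robot.servo_line(P1-.001*k*Z,speed=.03);F=robot.read_force();print(k,robot.read_position().round(4),F.round(2))
robot.dwell(.8)
print(robot.read_t(),robot.read_force())
p,d=robot.grab_frame("side");c=p[230:360,220:380]
cv2.imwrite("pics/side2.png",cv2.resize(c[:,:,::-1],None,fx=4,fy=4,interpolation=cv2.INTER_CUBIC))
E
```

```text
6.9167 [0.4344 0.1529 0.0654] [ 0.7  -0.95 -0.01]
7.45 [0.4332 0.1528 0.0539] [-2.8   0.91  4.57]
7.9833 [0.4328 0.1528 0.0428] [-0.73  0.27  4.69]
8.4083 [0.4328 0.153  0.0348] [ 2.6  -2.71  6.3 ]
8.6667 [0.4329 0.1532 0.0321] [ 1.91 -1.91 10.46]
9.4667 [ 1.49976696 -1.70869922 10.47037893]
```

View pics/side2.png

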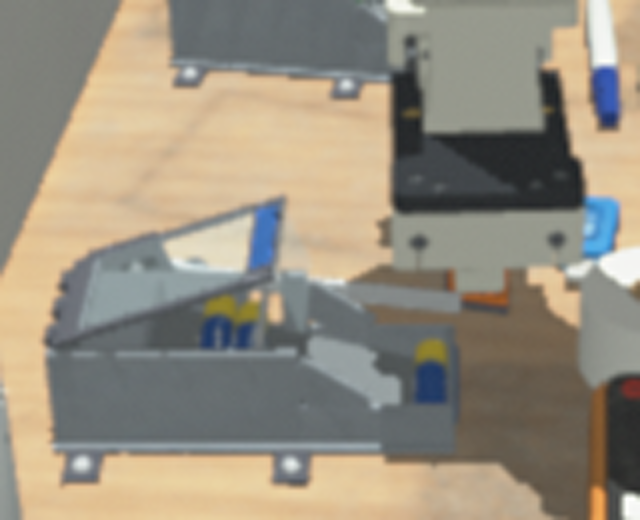

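The lever is on its stop (10 N). The flap is open, one battery is in the tray against the lip at (432,372), and two are held back at (230,320). Easing it up along the same path.

```bash
python3 - <<'E'
from h import *
robot.servo_line(P0+.002*Z,speed=.025)
print(robot.read_t(),robot.read_position().round(4),robot.read_force().round(2))
robot.servo_line(P0+.01*Z,speed=.02)
print(robot.read_t(),robot.read_force().round(2))
robot.servo_line(P0+.1*Z,speed=.1); robot.dwell(.5); print(robot.read_t())
p,d=robot.grab_frame("side");c=p[230:360,220:380]
cv2.imwrite("pics/side3.png",cv2.resize(c[:,:,::-1],None,fx=4,fy=4,interpolation=cv2.INTER_CUBIC))
E
```

```text
11.5917 [0.435  0.1529 0.0788] [-0.73  0.05 -0.85]
12.1417 [-0.34 -0.35  0.64]
13.6917
```

View pics/side3.png

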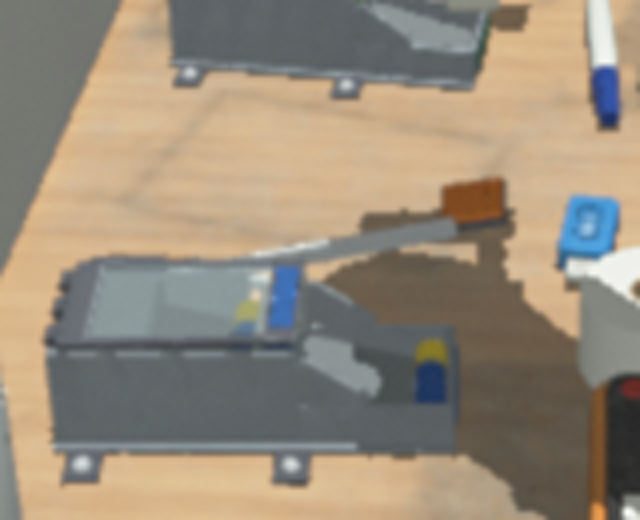

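The flap is shut, the paddle is back up at (472,200), there is one battery in the tray at (432,372), and the others have rolled up to the gate. The robot is clear, so I'm handing in.

```bash
python3 -c "
from rig import robot
print(robot.job_done())"
```

```text
the job is handed in; nothing more can be done
None
```

I issued one blue battery into the pick tray, eased the lever back up until the flap was shut, and handed the job in; the hand-in call gave no verdict, but the last picture shows one battery in the tray and the flap down.

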